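# Fit the V-rest and index the bench outrigger out one hole

## Task

Set the yellow V-rest down onto the two brass pegs of the blue sliding section of the bench outrigger, foot flat on its saddle, and let go of it. Then pull the red lock knob up, slide the section out one hole (towards its knob end) and let the pin go fully home in that next hole. Finish still gripping the knob with the pin held home, because a pipe is about to be laid in the rest; leave the grinder, the slag hammer and the steel plate where they lie.

Things in the scene. Friction and masses are not known exactly. Their poses are not given: they have to be found in the camera images.
- vrest_mid (a point): Loose V-rest, 0.55 kg: yellow foot 100 x 44 x 12 mm, a block on it and two bare steel plates forming a V; 70 mm high, starts upright. Point on its middle axis, 35 mm above the underside. x along the foot's 100 mm, y along the V's trough, z up. 44 mm wide along y, flat end faces: grip there, along y, at this height. Two 12.5 mm through holes at x = +-36 mm. Same either way round.
- saddle_seat (a point): Centre of the top of the steel saddle (116 x 52 mm) on the blue section, 67 mm above the bench, between two brass pegs at x = +-36 mm (10 mm thick, 16 mm tall, top 6 mm tapered). x is the way the section extends (towards its knob), z up. Seated, the V-rest's x lies along this x, either way round, underside on this face, its point 35 mm above this one. Moves with the section.
- knob_mid (a point): Centre of the red lock knob, an upright cylinder 28 mm thick and 26 mm tall, on the section 105 mm ahead of the saddle centre; 94 mm above the bench with the pin home. 3 mm below the home knob is a black boss 24 mm thick. x is the way the section extends. Moves with the knob.
- next_hole (a point): Middle of the tube's next hole (15 mm), at the tube's top face 54 mm above the bench, fixed; seen just ahead of the blue section. It is 50 mm along x from the hole where the pin sits at the start; x is the way the section extends. The pin is in line with the knob's axis.
- section (a joint): How far the section has slid out along the tube, m: about 0 at the start, 0.050 at the next hole; stops at -0.008 and 0.108, a further hole at 0.100. Slides stiffly (about 3 N) and stays where it is left; the pin has about 1.5 mm of play in a hole.
- plunger (a joint): How far knob and pin are pulled up, m: 0 = fully home (14 mm of round-nosed 12 mm pin in the hole), clear of the tube from 0.014, stop at 0.019. A spring pulls it down: 8 N when home, about 15 N fully up. Between holes the pin rides on the tube at 0.014.
- outrigger: The fixed drilled tube, 40 x 40 mm, on two flat feet 110 mm across; a blue sleeve (the section, 50 x 50 mm, 198 mm long) slides on it. Origin on the bench under the hole in use at the start; x is the way the section extends, z up. The tube runs from x = -237 to +193 mm.
- grinder: Blue angle grinder lying on the bench, 300 mm long with a side handle, 1.6 kg, to be left alone. Origin at its underside, near its middle.
- slag_hammer: Slag hammer with a wooden handle, 245 mm long, lying on the steel plate, to be left alone. Origin under its handle, x towards its head.
- steel_plate: Steel plate 150 x 220 x 10 mm with a slot, lying on the bench, to be left alone. Origin under its centre.
Not all that is in view belongs to the job. Of the things shaped like the part that bears vrest_mid, the yellow one is meant.

How it is judged:
On the way, in this order (a step that is already met when the one before it is completed fails the run):
1. the V-rest sits flat on the saddle with both pegs in its foot, let go (horizontal distance between vrest_mid and saddle_seat below 0.004 m and z of vrest_mid in the frame of saddle_seat between 0.032 and 0.038 m and angle between the x axis of vrest_mid and the x axis of saddle_seat, either way round below 0.07 rad and contact force between the fingers and vrest below 0.1 N), for 0.3 s.
2. the gripper pulls the lock knob up until the pin is nearly out of its hole, V-rest still seated (horizontal distance between vrest_mid and saddle_seat below 0.004 m and z of vrest_mid in the frame of saddle_seat between 0.032 and 0.038 m and angle between the x axis of vrest_mid and the x axis of saddle_seat, either way round below 0.07 rad and value of joint plunger above 0.012 m and contact force between the fingers and plunger above 1 N), for 0.1 s.
3. the section is at the next hole with the pin home in it, V-rest still seated (horizontal distance between vrest_mid and saddle_seat below 0.004 m and z of vrest_mid in the frame of saddle_seat between 0.032 and 0.038 m and angle between the x axis of vrest_mid and the x axis of saddle_seat, either way round below 0.07 rad and value of joint section between 0.046 and 0.054 m and value of joint plunger below 0.003 m), for 0.2 s.
At the end, for the whole second after the job is handed in: The V-rest sits on the saddle (within 4 mm, 3 mm in height, 0.07 rad of the tube's line), untouched by the fingers; the section is at the next hole (50 mm from the first, within 4 mm) with the pin home (pulled less than 3 mm), and the fingers still hold the knob with more than 3 N (all of step 3 and contact force between the fingers and plunger above 3 N and contact force between the fingers and vrest below 0.1 N and linear speed of vrest below 0.03 m/s); the arm keeps its last pose, push and grip.
It fails at once if the grinder is shifted by more than 30 mm (distance of grinder from where it was at the start of the episode above 0.03 m).
It fails at once if the slag hammer is shifted by more than 30 mm (distance of slag_hammer from where it was at the start of the episode above 0.03 m).
It fails at once if the steel plate is shifted by more than 30 mm (distance of steel_plate from where it was at the start of the episode above 0.03 m).
It also fails if it takes over 54 s, if anything falls off the work surface, if the arm or the gripper's body presses on something with over 40 N, if the wrist force passes 120 N, or if a joint passes its speed limit or range.

## Robot

A 6-joint arm with a two-finger parallel gripper is mounted at the origin on the work surface. World frame = base frame: x ahead of the robot, y to its left, z up, the work surface at z = 0. Lengths are in m, angles in rad, forces in N, time in s.
With the tool pointing down it reaches from about 0.275 to 0.975 m from the base axis. Payload 8.4 kg.
Tool frame: the origin (TCP) lies at the very end of the fingers, on their centre line; the grasp point (between the pads) lies 19 mm behind it; z points along the fingers, x is the direction in which the jaws open and shut, and the axes are right-handed (so a half turn about z gives the same grasp; the last joint's range is limited). The gripper opens to 92 mm and grips with 3 to 60 N. Pads are 20 mm wide; open, the fingers measure 128 mm over their backs; the gripper's body (75 mm by 189 mm) begins 69 mm behind the grasp point.
Start: joints at [-1.103, 0.353, 1.633, -0, 1.155, -0.002], TCP at [0.283, -0.557, 0.215] pointing down, gripper open.
Joint ranges: [-2.63, 2.63], [-0.92, 2.1], [0.06, 2.66], [-1.3, 4.44], [0, 2.69], [-3.02, 3.02]. Speed limits (rad/s): [2.22, 2.22, 2.79, 3.14, 3.14, 3.14].

## Interface

Orientations are given as [roll, pitch, yaw] about the fixed x, y, z axes, in that order (R = Rz(yaw) Ry(pitch) Rx(roll)).
In Python, from station import env gives the robot as it stands. Calls block until the motion is done:
- env.move_pose(position, orientation): joint-space move of the TCP to a pose.
- env.movel(position, rotation=None, max_speed=0.15): straight line of the TCP; rotation=None keeps the orientation; max_speed is the mean speed in m/s.
- env.move_j(angles): joint-space move.
- env.open() and env.gripper_close(): open the fingers fully, or close them until they stop; the grip force is fixed at half the most.
- env.dwell(seconds).
- env.ik(position, orientation): joint angles nearest the present ones, or None.
- env.get_obs(): the state.
- env.get_image(name): name is "scene" or "top" or "wrist"; returns (picture, depth): 480x640x3 uint8, red, green, blue; 480x640 float32, m along the optical axis (not along the pixel's ray), 0 where there is no reading.
- env.get_calibration(name): a dict with "camera_matrix" (3x3 intrinsics, pixels), "world_from_camera" (4x4, takes a point from camera to world coordinates). Camera axes: x right, y down, z forward; pixel columns grow to the right and rows downward; lengths in m; the calibration is good to about 2 mm. The wrist camera is an equidistant fisheye: a pixel r from the principal point sees the ray r / f radians off the axis. A picture is of the moment at which its call begins: read the wrist's pose just before it. get_calibration takes no time and is no camera call; for the wrist camera it gives the pose at the moment of the call.
A pose or a line that the arm cannot do raises env.MotionError and nothing moves.
- env.close_job(): hands the job in, once; it reports no verdict.
Trained networks look in the newest picture that a camera, given by its name, has taken for a name from the list of things; names that differ only in an ending like _2 or _b are one class to them, and where a whole thing is asked for, a point or a joint stands for the part that bears it (a point fixed in the world has none). Each returns a list of dicts, best first, with "confidence" (0 to 1); they miss things now and then, are a little off and sometimes report something else, mostly with a low value. They report only what shows in the picture. A call takes as long as a camera call. They do not tell look-alikes from the thing itself.
- env.spot_in(camera, target): "bbox" ([left, top, right, bottom] in pixels, round what is visible of it).
The state is a dict: "t": time; "qpos": joint angles; "joint_vel": joint speeds; "tau": joint torques, N m; "tool_pos": TCP position; "tcp_rot": TCP orientation; "force": force on the tool from outside, world axes, zero at the start; "torque": the same for the moment, N m; "width": finger opening in m.
Only numpy, scipy, OpenCV 4.12 (cv2) and the standard library are available. Lean on these libraries where they do the work, as an engineer would, in place of code of your own. Each camera call takes 0.05 s, during which the arm holds its last target. There are 200 camera calls.

## Working session

There is one attempt and no reset: what is moved stays moved. The work goes in short steps, each a Python script; the robot and the scene stay as the last script left them, time stands still between calls to the robot, and variables do not carry over. Pictures are saved under pics/ and viewed, about 8 in all and at most 12, crops included, and the job is handed in when it is done.

```bash
mkdir -p pics; ls
cat > h.py <<'E'
import numpy as np, cv2
from station import env
def shot(cam,name=None):
    K=env.get_calibration(cam); im,d=env.get_image(cam)
    if name: cv2.imwrite(f'pics/{name}.png',im[:,:,::-1])
    return im,d,K
def pts(d,K):
    M=np.array(K['camera_matrix']);T=np.array(K['world_from_camera'])
    v,u=np.mgrid[0:d.shape[0],0:d.shape[1]]
    P=np.stack([(u-M[0,2])/M[0,0]*d,(v-M[1,2])/M[1,1]*d,d],-1)
    return P@T[:3,:3].T+T[:3,3]
E
python3 - <<'E'
from h import *
for c in ['scene','top']:
    im,d,K=shot(c,c)
    np.savez(f'pics/{c}.npz',im=im,d=d,M=K['camera_matrix'],T=K['world_from_camera'])
    P=pts(d,K)
    for t in ['vrest_mid','saddle_seat','knob_mid','next_hole','outrigger','grinder','slag_hammer','steel_plate']:
        for r in env.spot_in(c,t)[:3]:
            b=r['bbox'];u,v=int((b[0]+b[2])/2),int((b[1]+b[3])/2)
            print(c,t,np.round(b),round(r['confidence'],2),P[v,u].round(3) if 0<=v<480 else '')
print(env.get_obs()['t'])
E
```

```text
pics
scene vrest_mid [240. 330. 269. 365.] 0.98 [ 0.476 -0.396  0.041]
scene vrest_mid [286. 278. 313. 317.] 0.95 [ 0.52  -0.191  0.04 ]
scene vrest_mid [197. 317. 230. 345.] 0.62 [ 0.339 -0.407  0.042]
scene saddle_seat [345. 198. 405. 222.] 0.73 [0.601 0.196 0.065]
scene next_hole [298. 195. 425. 230.] 0.92 [0.565 0.17  0.058]
scene outrigger [295. 192. 427. 230.] 0.8 [0.563 0.175 0.063]
scene grinder [272. 340. 369. 410.] 0.77 [ 0.692 -0.385  0.057]
scene slag_hammer [364. 119. 408. 174.] 0.91 [0.513 0.495 0.016]
scene steel_plate [356. 117. 418. 174.] 0.56 [0.515 0.51  0.006]
scene steel_plate [298. 193. 425. 227.] 0.28 [0.563 0.175 0.063]
top vrest_mid [401. 266. 435. 299.] 0.96 [ 0.388 -0.264  0.042]
top vrest_mid [371. 226. 404. 253.] 0.87 [ 0.514 -0.171  0.052]
top vrest_mid [447. 242. 473. 280.] 0.79 [ 0.454 -0.391  0.051]
top saddle_seat [241. 178. 283. 239.] 0.85 [0.597 0.207 0.068]
top knob_mid [266. 225. 274. 233.] 0.64 [0.533 0.18  0.11 ]
top next_hole [227. 156. 316. 296.] 0.62 [0.54  0.175 0.107]
top next_hole [446. 241. 473. 276.] 0.2 [ 0.463 -0.39   0.041]
top outrigger [224. 161. 315. 294.] 0.62 [0.536 0.18  0.109]
top grinder [425. 132. 497. 233.] 0.55 [ 0.693 -0.389  0.055]
top slag_hammer [131. 218. 212. 253.] 0.59 [0.514 0.491 0.012]
top steel_plate [128. 210. 200. 259.] 0.86 [0.517 0.518 0.006]
0.9
```

Run:
```python
import cv2,numpy as np
a=cv2.imread('pics/top.png')[120:310,120:510]
a=cv2.resize(a,(800,390),interpolation=cv2.INTER_CUBIC)
b=cv2.imread('pics/scene.png')[180:420,190:430]
b=cv2.resize(b,(800,210*1)) if 0 else cv2.resize(b[:,:],(210,210))
cv2.imwrite('pics/v1.png',a)
cv2.imwrite('pics/v2.png',cv2.resize(cv2.imread('pics/scene.png')[180:420,180:500],(800,600),interpolation=cv2.INTER_CUBIC))
```

```text
(no output)
```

View pics/v1.png

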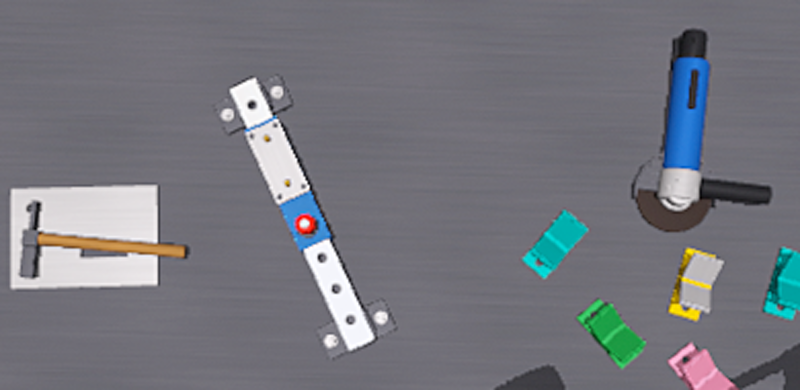

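View pics/v2.png

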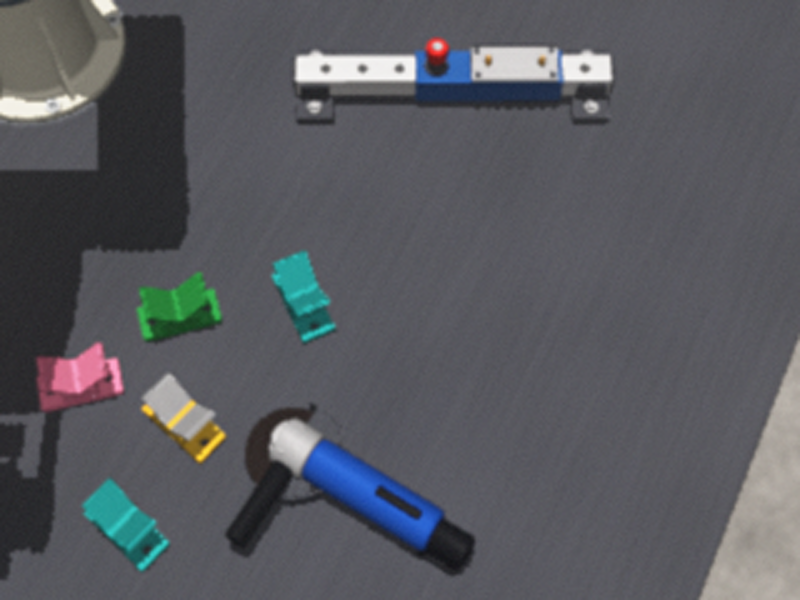

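Both views show five V-shaped blocks. In the top view they are teal at (390,240), green (417,282), pink (460,300), teal (503,258) and yellow with bare steel plates (459,258). Only the yellow one has steel V plates, so it is the one meant. The outrigger's knob is at top (269,229), and its extension direction runs toward the robot (down-right).

Run:
```python
from h import *
for c in ['scene','top']:
    f=np.load(f'pics/{c}.npz');P=pts(f['d'],dict(camera_matrix=f['M'],world_from_camera=f['T']));im=f['im']
    H=cv2.cvtColor(im,cv2.COLOR_RGB2HSV)
    x,y,z=P[...,0],P[...,1],P[...,2]
    def st(n,m):
        p=P[m]; 
        if len(p)<5: print(c,n,len(p));return
        q=p[:,:2]-p[:,:2].mean(0);w,V=np.linalg.eigh(q.T@q);a=V[:,1]
        r=cv2.minAreaRect(p[:,:2].astype(np.float32)*1000)
        print(c,n,len(p),'mean',p.mean(0).round(4),'zmax',p[:,2].max().round(3),'ang',np.degrees(np.arctan2(a[1],a[0])).round(1),'rect',np.round(r[0],1),np.round(r[1],1),round(r[2],1))
    near=(np.hypot(x-.46,y+.39)<.075)
    st('yellow',near&(H[...,0]>18)&(H[...,0]<32)&(H[...,1]>120)&(z<.03)&(z>.004))
    st('restall',near&(((H[...,0]>18)&(H[...,0]<32)&(H[...,1]>120))|((H[...,1]<25)&(H[...,2]>110)))&(z>.006))
    o=np.hypot(x-.55,y-.18)<.3
    st('red',o&((H[...,0]<6)|(H[...,0]>174))&(H[...,1]>150)&(z>.1))
    st('saddle',o&(H[...,1]<60)&(z>.062)&(z<.072))
    st('sleeve',o&(H[...,0]>95)&(H[...,0]<115)&(H[...,1]>120)&(z>.052)&(z<.066))
    st('tube',o&(H[...,1]<60)&(z>.048)&(z<.058))
    st('brass',o&(H[...,0]>12)&(H[...,0]<30)&(H[...,1]>90)&(z>.066))
    cal=env.get_calibration('wrist')
print(cal, env.get_obs()['tcp_rot'])
```

```text
scene yellow 162 mean [ 0.4909 -0.4051  0.0133] zmax 0.03 ang -177.0 rect [ 468.2 -395.3] [ 44.2 101.1] 76.4
scene restall 486 mean [ 0.4718 -0.396   0.0429] zmax 0.08 ang 165.3 rect [ 462.  -392.5] [ 44.8 115.3] 74.7
scene red 32 mean [0.5363 0.1778 0.1054] zmax 0.116 ang 133.0 rect [535.7 178.1] [23.2 31.9] 23.8
scene saddle 378 mean [0.6162 0.2173 0.0665] zmax 0.072 ang -153.2 rect [555.5 188. ] [415.2  57.1] 26.7
scene sleeve 187 mean [0.5539 0.1825 0.0587] zmax 0.066 ang -152.7 rect [599.4 207.9] [196.1  56.8] 24.4
scene tube 554 mean [0.5221 0.1729 0.0531] zmax 0.058 ang -153.8 rect [554.3 192.1] [430.9  59.9] 26.6
scene brass 11 mean [0.6265 0.2223 0.0792] zmax 0.086 ang -153.7 rect [628.3 225.1] [77.7 13. ] 28.3
top yellow 144 mean [ 0.4563 -0.3798  0.0136] zmax 0.029 ang 172.6 rect [ 465.2 -391.4] [ 44.9 101.1] 75.8
top restall 661 mean [ 0.4629 -0.3888  0.0367] zmax 0.08 ang 164.8 rect [ 460.4 -390.5] [145.5 144. ] 75.5
top red 53 mean [0.516  0.1658 0.2585] zmax 1.711 ang -135.4 rect [459.9 104.2] [235.9  24.7] 46.9
top saddle 544 mean [0.6154 0.2222 0.0673] zmax 0.072 ang -152.7 rect [554.2 192.5] [423.5  52. ] 26.0
top sleeve 286 mean [0.5519 0.1895 0.0597] zmax 0.066 ang -152.9 rect [596.5 212.8] [197.2  49.7] 26.0
top tube 730 mean [0.5158 0.1726 0.0539] zmax 0.058 ang -153.8 rect [554.6 192.1] [431.6  49.6] 26.2
top brass 23 mean [0.4947 0.1228 0.9319] zmax 1.711 ang -141.5 rect [512.1 141.9] [364.4  18.1] 37.2
{'camera_matrix': array([[371.64829954,   0.        , 327.87797341],
       [  0.        , 371.64829954, 237.04708569],
       [  0.        ,   0.        ,   1.        ]]), 'world_from_camera': array([[ 0.45219054, -0.85820401, -0.24291889,  0.35093035],
       [-0.89192054, -0.43472542, -0.12446509, -0.52135279],
       [ 0.00121342,  0.27294629, -0.96202851,  0.3845566 ],
       [ 0.        ,  0.        ,  0.        ,  1.        ]])} [ 3.14158930e+00  3.96539875e-06 -1.10105783e+00]
```

```bash
cat >> h.py <<'E'
def wpts(d,K):
    M=np.array(K['camera_matrix']);T=np.array(K['world_from_camera'])
    v,u=np.mgrid[0:d.shape[0],0:d.shape[1]].astype(float)
    a=(u-M[0,2])/M[0,0];b=(v-M[1,2])/M[1,1];th=np.hypot(a,b)+1e-9;s=np.tan(th)/th
    return np.stack([a*s*d,b*s*d,d],-1)@T[:3,:3].T+T[:3,3]
def proj(p,K):
    M=np.array(K['camera_matrix']);T=np.array(K['world_from_camera'])
    c=(np.asarray(p)-T[:3,3])@T[:3,:3];r=np.hypot(c[...,0],c[...,1]);th=np.arctan2(r,c[...,2])
    return np.stack([M[0,2]+M[0,0]*th*c[...,0]/r,M[1,2]+M[1,1]*th*c[...,1]/r],-1)
D=np.radians
def wsave(name):
    im,d,K=shot('wrist',name)
    np.savez(f'pics/{name}.npz',im=im,d=d,M=K['camera_matrix'],T=K['world_from_camera'])
    return im,wpts(d,K),K
def rect(n,p):
    r=cv2.minAreaRect((p[:,:2]*1000).astype(np.float32))
    print(n,len(p),'mean',p.mean(0).round(4),'rect',np.round(r[0],1),np.round(r[1],1),round(r[2],1),'z',np.percentile(p[:,2],[2,50,98]).round(4))
E
python3 - <<'E'
from h import *
q=env.ik([.467,-.393,.13],[np.pi,0,D(76)]);print(q)
q2=env.ik([.629,.2286,.2],[np.pi,0,D(116)]);print(q2)
env.move_pose([.467,-.393,.13],[np.pi,0,D(76)])
o=env.get_obs();print(o['t'],o['tool_pos'],o['qpos'])
im,P,K=wsave('w1')
H=cv2.cvtColor(im,cv2.COLOR_RGB2HSV);x,y,z=[P[...,i] for i in range(3)]
near=np.hypot(x-.467,y+.393)<.07
ye=near&(H[...,0]>18)&(H[...,0]<32)&(H[...,1]>120)
rect('yel',P[ye&(z<.03)]);
rect('foottop',P[ye&(z<.016)&(z>.007)])
rect('all',P[(ye|(near&(H[...,1]<40)&(H[...,2]>100)))&(z>.009)])
rect('steel',P[near&(H[...,1]<40)&(H[...,2]>100)&(z>.03)])
E
```

```text
[-0.70202065  0.42037995  1.73941331  0.          0.98179939 -2.02847088]
[ 3.46350973e-01  4.33954740e-01  1.54535546e+00 -4.44089210e-16
  1.16228245e+00 -1.67823096e+00]
2.6583 [ 0.46691487 -0.39331679  0.13014334] [-7.02456690e-01  4.20280688e-01  1.73919476e+00 -1.02569024e-04
  9.81873035e-01 -2.02764481e+00]
yel 1177 mean [ 0.4241 -0.3787  0.0114] rect [ 425.4 -378.8] [45.6 18.9] 74.8 z [0.0029 0.0118 0.0133]
foottop 1131 mean [ 0.4242 -0.3784  0.0118] rect [ 425.  -378.8] [43.8 18.1] 74.8 z [0.0097 0.0119 0.0133]
all 28762 mean [ 0.452  -0.3824  0.1774] rect [ 455.  -393.5] [123.9  98.2] 50.8 z [0.0119 0.2343 0.2618]
steel 23598 mean [ 0.4533 -0.3842  0.1785] rect [ 463.3 -394.9] [133.5  79.3] 74.6 z [0.0413 0.2339 0.2619]
```

View pics/w1.png

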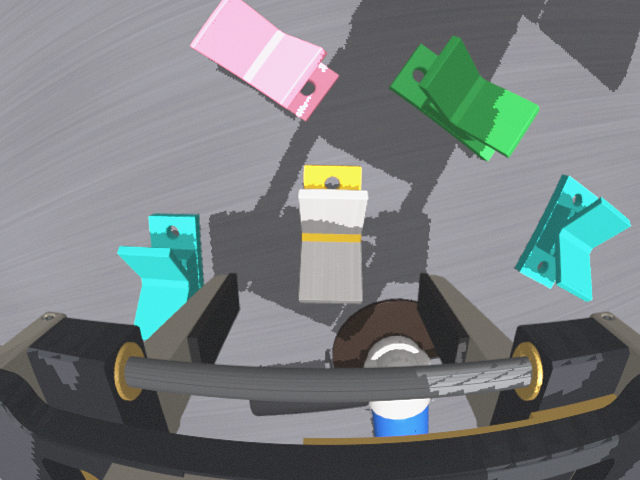

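Run:
```python
from h import *
f=np.load('pics/w1.npz');K=dict(camera_matrix=f['M'],world_from_camera=f['T']);P=wpts(f['d'],K);im=f['im']
H=cv2.cvtColor(im,cv2.COLOR_RGB2HSV);x,y,z=[P[...,i] for i in range(3)]
m=np.zeros(z.shape,bool);m[160:305,290:375]=1
rect('steel',P[m&(z>.03)&(z<.08)])
rect('all',P[m&(z>.009)&(z<.08)])
rect('ridge',P[m&(z>.03)&(z<.08)&(H[...,1]>120)])
r=P[166:204,330:337];print('holecol',[(round(float(a),1)) for a in np.arange(0)])
hole=m&(np.indices(z.shape)[0]<190)&(np.indices(z.shape)[0]>172)&(H[...,1]<110)&(np.indices(z.shape)[1]>318)&(np.indices(z.shape)[1]<348)
v,u=np.nonzero(hole);print('hole px',u.mean(),v.mean(),u.min(),u.max(),v.min(),v.max())
c=np.array([.4645,-.3897]);a=D(-15);ex=np.array([np.cos(a),np.sin(a)]);ey=np.array([-ex[1],ex[0]])
for n in ['top','scene','w1']:
    g=np.load(f'pics/{n}.npz');k=dict(camera_matrix=g['M'],world_from_camera=g['T'])
    Q=P if n=='w1' else pts(g['d'],k)
    q=Q[...,:2]-c;X=q@ex;Y=q@ey
    for s in (1,-1):
        for za in (.008,.03):
            k=(abs(X)<.03)&(Y*s>.028)&(Y*s<.085)&(Q[...,2]>za)&(Q[...,2]<.09)
            print(n,s,za,k.sum(),'X',X[k].min().round(3) if k.any() else '',X[k].max().round(3) if k.any() else '','|Y| min', (abs(Y[k]).min().round(3),np.percentile(abs(Y[k&(abs(X)<.014)]),[0,5]).round(3) if (k&(abs(X)<.014)).any() else '') if k.any() else '')
```

```text
steel 7075 mean [ 0.466 -0.39   0.055] rect [ 464.7 -389.6] [44.3 79.3] 74.9 z [0.0375 0.0559 0.0698]
all 8226 mean [ 0.4602 -0.3885  0.0489] rect [ 459.6 -388.2] [44.3 89.9] 74.9 z [0.0111 0.0526 0.0697]
ridge 459 mean [ 0.4647 -0.3895  0.0379] rect [ 464.6 -389.7] [42.9  6.4] 74.4 z [0.0363 0.0379 0.0394]
holecol []
hole px 331.73295454545456 183.42613636363637 319 343 176 189
top 1 0.008 17 X -0.026 0.029 |Y| min (np.float64(0.028), array([0.028, 0.029]))
top 1 0.03 0 X   |Y| min 
top -1 0.008 19 X -0.03 0.027 |Y| min (np.float64(0.037), array([0.037, 0.038]))
top -1 0.03 0 X   |Y| min 
scene 1 0.008 15 X -0.029 0.023 |Y| min (np.float64(0.038), array([0.041, 0.043]))
scene 1 0.03 0 X   |Y| min 
scene -1 0.008 12 X -0.021 0.023 |Y| min (np.float64(0.036), array([0.036, 0.037]))
scene -1 0.03 0 X   |Y| min 
w1 1 0.008 0 X   |Y| min 
w1 1 0.03 0 X   |Y| min 
w1 -1 0.008 0 X   |Y| min 
w1 -1 0.03 0 X   |Y| min
```

Run:
```python
from h import *
R=[np.pi,0,D(74.9)]
env.movel([.4646,-.3896,.09],R,.15)
env.movel([.4646,-.3896,.017],R,.1)
env.gripper_close()
o=env.get_obs();print(o['t'],o['tool_pos'].round(4) if hasattr(o['tool_pos'],'round') else o['tool_pos'],o['width'],o['force'])
env.movel([.4646,-.3896,.25],R,.2)
a=D(-153.9);e=np.array([np.cos(a),np.sin(a)])
p=np.array([.629,.2286])-.06*e
env.move_pose([*p,.25],[np.pi,0,D(116.1)])
o=env.get_obs();print(o['t'],o['tool_pos'],o['tcp_rot'],o['width'],o['force'])
wsave('w2')
```

```text
4.7917 [ 0.4646 -0.3897  0.017 ] 0.043447217049562614 [-0.38252021 -0.02658105 -0.10212297]
8.525 [0.68320001 0.25374856 0.25006161] [-3.14150101e+00  3.60739876e-04  2.02490006e+00] 0.04372605678519435 [ 0.74369223  0.29696679 -6.42004732]
```

View pics/w2.png

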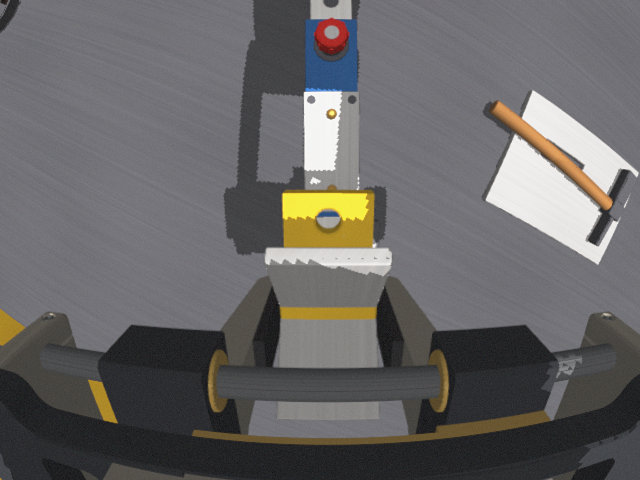

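Run:
```python
from h import *
f=np.load('pics/w2.npz');K=dict(camera_matrix=f['M'],world_from_camera=f['T']);P=wpts(f['d'],K);im=f['im']
H=cv2.cvtColor(im,cv2.COLOR_RGB2HSV);v,u=np.indices(H.shape[:2]);z=P[...,2]
box=lambda a,b,c,d:(u>=a)&(u<c)&(v>=b)&(v<d)
s=box(298,85,366,192)&(z>.064)&(z<.071)&(H[...,1]<60)
rect('saddle',P[s])
sl=box(298,10,366,95)&(H[...,0]>95)&(H[...,0]<115)&(H[...,1]>120)&(z>.055)&(z<.063);rect('sleeve top',P[sl])
k=box(305,10,360,60)&((H[...,0]<6)|(H[...,0]>174))&(H[...,1]>120);rect('knob',P[k]);
kt=box(305,10,360,60)&(z>.103)&(z<.11);rect('knobtop',P[kt])
b=box(318,100,345,130)&(H[...,0]>12)&(H[...,0]<30)&(H[...,1]>90);rect('peg',P[b]);rect('pegtop',P[b&(z>.079)])
# saddle edges per row at plane z=.067 -> line fit
L=[];Rr=[]
for r in range(100,175):
    c=np.nonzero(s[r])[0]
    if len(c)>30: L.append(P[r,c[0]]);Rr.append(P[r,c[-1]])
for n,e in(('L',L),('R',Rr)):
    e=np.array(e);vx,vy,x0,y0=cv2.fitLine(e[:,:2].astype(np.float32),cv2.DIST_HUBER,0,1e-4,1e-4).ravel();print(n,len(e),np.degrees(np.arctan2(vy,vx)).round(2),x0.round(4),y0.round(4))
# rest in gripper
y=box(270,185,392,250)&(H[...,0]>18)&(H[...,0]<32)&(H[...,1]>100)
rect('foot',P[y&(z>.2)]);print(np.percentile(P[y][:,2],[1,10,50,90,99]))
rect('steel',P[box(262,245,395,275)&(z>.2)&(H[...,1]<40)])
rg=box(270,300,392,325)&(H[...,0]>15)&(H[...,0]<32)&(H[...,1]>100);rect('ridge',P[rg])
```

```text
saddle 5217 mean [0.6173 0.2261 0.0669] rect [617.  225.8] [94.3 52.6] 26.2 z [0.0653 0.0669 0.0689]
sleeve top 2365 mean [0.5493 0.1923 0.0588] rect [540.8 188.1] [73.2 49.3] 26.2 z [0.0571 0.0588 0.0604]
knob 760 mean [0.5363 0.186  0.1058] rect [568.4 194.1] [100.4  28.4] 15.3 z [0.0878 0.1062 0.1084]
knobtop 791 mean [0.5336 0.1847 0.1066] rect [533.1 184.6] [28.  27.6] 0.8 z [0.1035 0.1067 0.1088]
peg 72 mean [0.5951 0.2149 0.0806] rect [595.  214.9] [8.2 8.1] 51.8 z [0.0765 0.0808 0.0833]
pegtop 55 mean [0.5949 0.2148 0.0815] rect [594.9 214.9] [7.  7.5] 82.9 z [0.0792 0.0814 0.0833]
L 75 26.71 0.6242 0.2012
R 75 26.47 0.6018 0.2467
foot 4772 mean [0.6493 0.2385 0.2451] rect [637.9 232.9] [54.8 44.3] 26.2 z [0.2355 0.2448 0.2462]
[0.01376629 0.24332288 0.24476784 0.24563772 0.24641734]
steel 3405 mean [0.6513 0.2395 0.3009] rect [635.3 231.8] [49.2 44.2] 25.6 z [0.2971 0.3006 0.3033]
ridge 1219 mean [0.6829 0.2547 0.2717] rect [650.  238.5] [81.5 44.1] 26.4 z [0.2696 0.2709 0.2722]
```

```bash
cat > meas.py <<'E'
from h import *
a=D(-153.8);e=np.array([np.cos(a),np.sin(a)]);n=np.array([-e[1],e[0]])
def loc(P,o): q=P[...,:2]-o; return q@e*1000,q@n*1000
E
python3 - <<'E'
from meas import *
R=[np.pi,0,D(116.2)]
env.movel([.6274,.22985,.20],R,.15)
env.movel([.6274,.22985,.110],R,.1)
o=env.get_obs();print(o['t'],o['tool_pos'],o['tcp_rot'],o['force'])
im,P,K=wsave('w3')
H=cv2.cvtColor(im,cv2.COLOR_RGB2HSV);z=P[...,2]
X,N=loc(P,np.array(o['tool_pos'])[:2])
def rep(t,m):
    x,y=X[m],N[m]; print(t,m.sum(),'x',np.percentile(x,[1,50,99]).round(1),'n',np.percentile(y,[1,50,99]).round(1),'z',np.percentile(z[m],[2,50,98]).round(4))
fr=(abs(N)<40)&(X>-20)&(X<140)
ye=fr&(H[...,0]>18)&(H[...,0]<32)&(H[...,1]>100)
foot=ye&(z>.095)&(z<.112);rep('foot',foot)
for q in(44,47): rep(f'foot x~{q}',foot&(abs(X-q)<1.5))
rep('ridge',ye&(z>.12))
for lo,hi in((51,57),):
    rep('saddle strip',fr&(z>.063)&(z<.071)&(X>49)&(X<62)&(H[...,1]<70))
rep('sleeve',fr&(z>.055)&(z<.063)&(X>60)&(X<135)&(H[...,0]>95)&(H[...,0]<115)&(H[...,1]>100))
kt=fr&(z>.103)&(z<.11)&(X>80);rep('knobtop',kt)
p=np.stack([X[kt],N[kt]],-1).astype(np.float32);print('knob circle',cv2.minEnclosingCircle(p))
rep('tube',fr&(z>.05)&(z<.0565)&(X>135)&(H[...,1]<60))
E
```

```text
10.3 [0.62801494 0.23006049 0.1107926 ] [3.14025059e+00 1.60405175e-04 2.02807071e+00] [-0.35638913 -0.2893841  -5.83704024]
foot 4726 x [22.9 37.1 49.4] n [-22.6  -1.1  20.4] z [0.0972 0.1055 0.1068]
foot x~44 569 x [42.5 44.  45.5] n [-22.8  -1.1  20.2] z [0.1043 0.1056 0.1069]
foot x~47 554 x [45.5 47.  48.5] n [-22.5  -1.1  20.4] z [0.1042 0.1056 0.1068]
ridge 4912 x [-3.6 17.9 31.1] n [-39.   -6.1  26.2] z [0.1308 0.2202 0.2276]
saddle strip 1552 x [49.1 54.2 58.9] n [-26.7  -1.1  24. ] z [0.0653 0.067  0.0702]
sleeve 6770 x [ 60.6  84.5 132.6] n [-25.8  -1.1  23.2] z [0.0574 0.0588 0.0603]
knobtop 2637 x [ 92.4 105.  118.1] n [-14.1  -1.1  11.8] z [0.1038 0.1068 0.1087]
knob circle ((105.38523864746094, -1.3755273818969727), 14.742754936218262)
tube 501 x [135.1 137.5 140. ] n [-20.4  -1.1  18.8] z [0.0523 0.0539 0.0552]
```

View pics/w3.png

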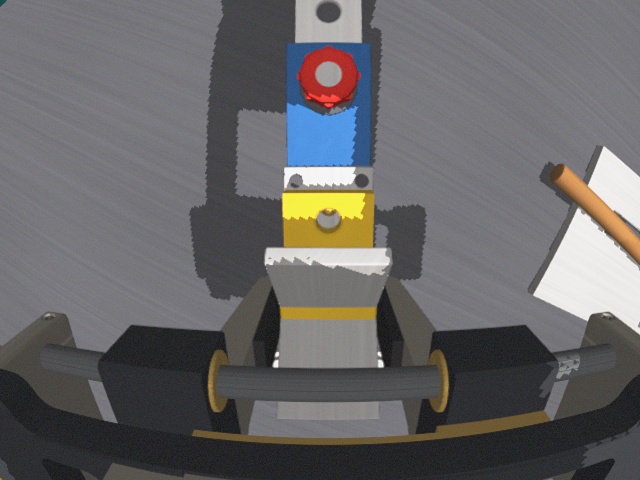

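Pictures 4 and 5: the rest is held square, and its foot hole is at (328,218). The saddle, knob and foot are all laterally centred at -1.1 mm, so they line up. I'll lower it in stages and watch the force.

Run:
```python
from meas import *
c=np.array([.6274,.22985])+.0003*e
for zt in (.098,.093,.089,.0855):
    env.movel([*c,zt],[np.pi,0,D(116.2)],.04); env.dwell(.15)
    o=env.get_obs();print(round(o['t'],2),np.round(o['tool_pos'],4),np.round(o['force'],1),np.round(o['torque'],2))
    if o['force'][2]>8: break
```

```text
10.95 [0.6273 0.2298 0.0981] [ 0.6 -0.3 -7.2] [ 0.16 -0.08  0.02]
11.38 [0.6272 0.2297 0.093 ] [ 0.2 -0.4 -6.3] [ 0.09 -0.16  0.01]
11.78 [0.6272 0.2297 0.089 ] [-0.4  0.5 -7. ] [ 0.07 -0.13 -0.03]
12.18 [0.6271 0.2297 0.0855] [ 0.7 -0.3 -6.5] [ 0.13 -0.11  0.03]
```

Run:
```python
from meas import *
c=np.array([.6274,.22985])+.0003*e
env.movel([*c,.0838],[np.pi,0,D(116.2)],.03); env.dwell(.2)
o=env.get_obs();print(round(o['t'],2),np.round(o['tool_pos'],4),np.round(o['force'],1))
env.open(); env.dwell(.35)
R=[np.pi,0,D(116.2)]
env.movel([*c,.19],R,.15)
k=c+.06*e
env.movel([*k,.19],R,.15); env.dwell(.1)
o=env.get_obs();print(round(o['t'],2),np.round(o['tool_pos'],4),np.round(o['force'],1),o['width'])
im,P,K=wsave('w4')
H=cv2.cvtColor(im,cv2.COLOR_RGB2HSV);z=P[...,2]
X,N=loc(P,np.array(o['tool_pos'])[:2])
def rep(t,m):
    if m.sum()<5: print(t,m.sum());return
    x,y=X[m],N[m]; print(t,m.sum(),'x',np.percentile(x,[1,50,99]).round(1),'n',np.percentile(y,[1,50,99]).round(1),'z',np.percentile(z[m],[2,50,98]).round(4))
fr=(abs(N)<40)&(X>-130)&(X<160)
ye=fr&(H[...,0]>18)&(H[...,0]<32)&(H[...,1]>100)
rep('foot',ye&(z>.073)&(z<.084)&(X>-30)); rep('saddle strip',fr&(z>.063)&(z<.071)&(X>-15)&(X<2)&(H[...,1]<70))
kt=fr&(z>.103)&(z<.11)&(X>20)&(X<70);rep('knobtop',kt)
rep('tube',fr&(z>.05)&(z<.0565)&(X>80)&(H[...,1]<60))
```

```text
12.62 [0.6275 0.2298 0.0841] [ 2.   0.9 -4.3]
15.32 [0.5743 0.2037 0.1899] [ 0.3 -0.8  0.4] 0.09195583009369626
foot 1344 x [-29.7 -18.3  -9.5] n [-22.6  -1.   20.7] z [0.0743 0.0787 0.0807]
saddle strip 752 x [-14.2  -5.6  -1.3] n [-26.5  -1.   24.6] z [0.0643 0.0669 0.0699]
knobtop 1258 x [32.9 46.2 58.9] n [-14.  -1.  12.] z [0.1034 0.1068 0.1088]
tube 4180 x [ 80.7 119.5 159.2] n [-20.5  -1.   18.5] z [0.0522 0.0539 0.0554]
```

View pics/w4.png

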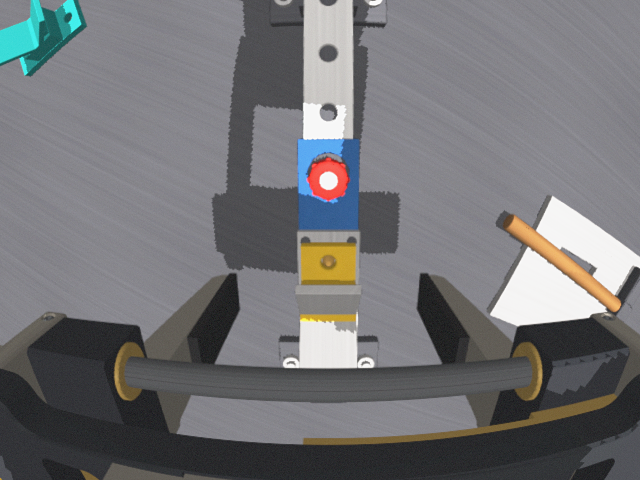

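Picture 6: the rest is seated. Its foot top is at 78.7 mm, and the peg shows in the foot hole at (328,262). The knob is at (328,180). Next I'll grip the knob and lift it.

Run:
```python
from meas import *
R=[np.pi,0,D(116.2)];k=np.array([.5331,.1834])
def st(t):
    o=env.get_obs();print(t,round(o['t'],2),np.round(o['tool_pos'],4),np.round(o['force'],1),np.round(o['torque'],2),round(o['width'],4));return o
env.movel([*k,.14],R,.15);env.movel([*k,.0755],R,.1);st('down')
env.gripper_close();st('grip')
env.movel([*k,.0755+.0172],R,.03);env.dwell(.2);st('up')
im,P,K=wsave('w5')
z=P[...,2];X,N=loc(P,k)
o=env.get_obs()
H=cv2.cvtColor(im,cv2.COLOR_RGB2HSV)
m=((H[...,0]<6)|(H[...,0]>174))&(H[...,1]>120)&(abs(N)<20)&(abs(X)<25)
print(m.sum(),np.percentile(z[m],[1,25,50,75,99]).round(4) if m.any() else '')
```

```text
down 16.76 [0.5336 0.1836 0.0759] [-1.2 -0.3 -0.3] [ 0.08 -0.15  0.  ] 0.0918
grip 17.75 [0.533  0.1835 0.0755] [0.5 0.5 0.1] [ 0.24 -0.05 -0.01] 0.0271
up 18.68 [0.5326 0.1832 0.0924] [  0.2   1.3 -16.4] [ 0.37 -0.22  0.02] 0.0271
3229 [0.1018 0.1182 0.1229 0.1236 0.1248]
```

View pics/w5.png

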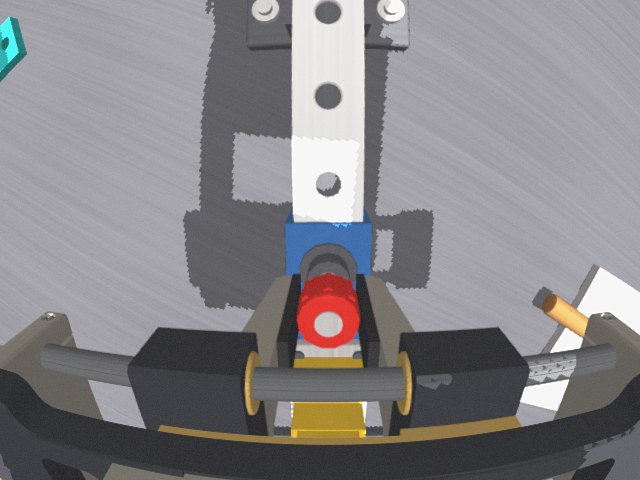

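Picture 7: the knob, at (328,322), is up 17 mm and the load is 16 N, so the pin is clear. Now I'll slide the section out.

Run:
```python
from meas import *
R=[np.pi,0,D(116.2)];k=np.array([.5331,.1834])
def st(t):
    o=env.get_obs();print(t,round(o['t'],2),np.round(o['tool_pos'],4),np.round(o['force'],1),np.round(o['torque'],2),round(o['width'],4));return o
k2=k+.050*e
env.movel([*k2,.0929],R,.03);env.dwell(.3);st('slid')
for zt in (.086,.081,.0775):
    env.movel([*k2,zt],R,.03);env.dwell(.15);o=st(zt)
    if o['force'][2]>12: break
im,P,K=wsave('w6')
z=P[...,2];X,N=loc(P,k2);H=cv2.cvtColor(im,cv2.COLOR_RGB2HSV)
m=((H[...,0]<6)|(H[...,0]>174))&(H[...,1]>120)&(abs(N)<20)&(abs(X)<25)
print(m.sum(),np.percentile(z[m],[1,25,50,75,99]).round(4))
```

```text
slid 20.84 [0.4882 0.1613 0.0929] [  0.8   3.9 -16.3] [ 0.65 -0.24 -0.07] 0.0271
0.086 21.38 [0.4882 0.1613 0.086 ] [ -0.2   2.4 -12.6] [ 0.67 -0.07  0.02] 0.0273
0.081 21.84 [0.4883 0.1613 0.0811] [ -1.4   3.3 -11.1] [ 0.58  0.   -0.03] 0.0274
0.0775 22.26 [0.4883 0.1613 0.0775] [-1.9  2.7 -9.4] [0.51 0.11 0.01] 0.0272
3239 [0.0868 0.1033 0.1081 0.1088 0.11  ]
```

Run:
```python
from meas import *
R=[np.pi,0,D(116.2)];k2=np.array([.5331,.1834])+.05*e
for zt in (.076,.075,.0745):
    env.movel([*k2,zt],R,.02);env.dwell(.25)
    o=env.get_obs();print(zt,round(o['t'],2),np.round(o['tool_pos'],4),np.round(o['force'],1),round(o['width'],4))
    if o['force'][2]>3: break
env.dwell(.3)
im,P,K=wsave('w7');shot('top','top2');im2,d2,K2=shot('scene','scene2')
z=P[...,2];X,N=loc(P,k2);H=cv2.cvtColor(im,cv2.COLOR_RGB2HSV)
m=((H[...,0]<6)|(H[...,0]>174))&(H[...,1]>120)&(abs(N)<20)&(abs(X)<25)
print(np.percentile(z[m],[1,25,50,75,99]).round(4))
kt=m&(z>.103);print('knob x,n',X[kt].mean(),N[kt].mean())
h=(abs(N)<8)&(X>35)&(X<65)
ye=(H[...,0]>18)&(H[...,0]<32)&(H[...,1]>100)&(abs(N)<30)&(X<-40)&(X>-90)&(z<.12);print('foot',ye.sum(),np.percentile(z[ye],[5,50,95]),X[ye].max())
b=cv2.imread('pics/scene2.png')[150:420,200:460];a=cv2.imread('pics/w7.png')
cv2.imwrite('pics/v7.png',np.hstack([cv2.resize(a,(400,300)),cv2.resize(b,(400,300),interpolation=cv2.INTER_CUBIC)]))
```

```text
0.076 22.81 [0.4883 0.1613 0.076 ] [ -0.9   2.7 -10.1] 0.0274
0.075 23.31 [0.4886 0.1615 0.0754] [-3.7  2.7  4. ] 0.0274
[0.0846 0.1013 0.1061 0.1068 0.1079]
knob x,n 2.082903008722264 -1.1140153469658833
foot 2616 [0.07798221 0.07983897 0.09271308] -66.2882864514258
```

View pics/v7.png

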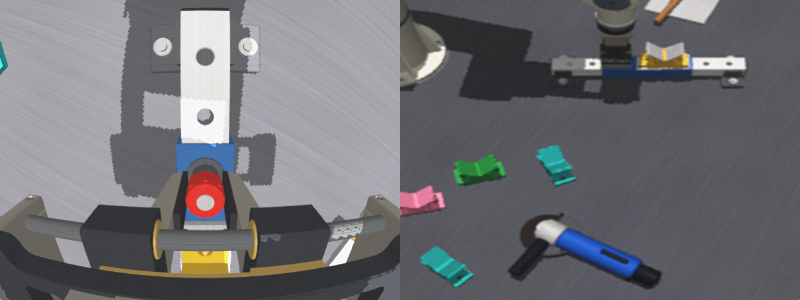

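Run:
```python
from h import *
o=env.get_obs();print(o['t'],np.round(o['force'],1),o['width']);env.close_job()
```

```text
23.7583 [-2.8  2.7  5.8] 0.027531081758055433
the job is handed in; nothing more can be done
```

The job is done and handed in at 23.8 s of the 54 s allowed. The hand-in reports no verdict, so what follows are my own checks.

- **V-rest:** I set the yellow rest on both pegs and let go. Its foot top then read 78.7 mm against 79 mm expected, and the peg showed in the front foot hole. After the slide the foot top read about 79.8 mm, which is within the 3 mm height limit.
- **Lock knob and slide:** I pulled the knob up 17 mm at about 16 N and slid the section out 50 mm along the tube. I then lowered the pin until the vertical force changed from -10 to +4 N, meaning it had bottomed in the hole.
- **Final state:** The knob top is back at its home height (106.7 mm, the same as at the start). The fingers still hold the knob (27.5 mm opening) and push down with about 6 N. The final picture shows the rest still upright on the saddle.
- **Other items:** I worked clear of the grinder, hammer and plate, and they look unmoved in the last pictures. I did not measure their positions again.

**Disagreements:** The top camera placed the saddle about 2–3 mm from where the wrist camera did. The wrist camera itself was about 1 mm off sideways. I used the wrist readings corrected for that, and the pegs went in without resistance.

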